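# Start a cure in the light-curing unit

## Robot

A 6-joint arm with a two-finger parallel gripper is mounted at the origin on a cart in front of the work surface, level with it; the furniture and walls round the work are solid. World frame = base frame: x ahead of the robot, y to its left, z up, the work surface at z = 0. Lengths are in mm, angles in rad, forces in N, time in s.
With the tool pointing down it reaches from about 300 to 775 mm from the base axis. Payload 14.6 kg.
Tool frame: the origin (TCP) lies between the finger pads; the fingertips stand ahead of it and the grasp point (between the pads) lies 11 mm behind it (manip.finger_overhang is the z of the fingertips in the tool frame, in mm); z points along the fingers, y is the line along which they close (so a half turn about z gives the same grasp; the last joint's range is limited). The gripper opens to 94 mm and grips with 3 to 60 N. Pads are 16 mm wide; open, the fingers measure 119 mm over their backs; the gripper's body (75 mm by 177 mm) begins 78 mm behind the grasp point.
Start: joints at [1.281, 0.3, 1.521, -0, 1.321, -0.067], TCP at [121.527, 536.396, 213.446] pointing down, gripper open.
Joint ranges: [-3.03, 3.03], [-0.79, 2.21], [0.23, 2.52], [-1.04, 4.18], [0, 3.07], [-2.55, 2.55]. Speed limits (rad/s): [2.22, 2.22, 2.57, 3.14, 3.14, 3.14].

## Interface

Orientations are given as [roll, pitch, yaw] about the fixed x, y, z axes, in that order (R = Rz(yaw) Ry(pitch) Rx(roll)).
In Python, from cell import manip gives the robot as it stands.
- The arm moves only by the tool jog_arm, never from a script. Its argument "series" is a list of rows, each a list of 7 numbers: the shift along the world's x, y, z as a fraction of full scale, then the turn, a rotation vector about the world's x, y, z as a fraction of full scale, then the closure, from 0 (fully open) to 1 (shut). In form: [[dx, dy, dz, wx, wy, wz, fingers], ...]. A call has 1 to 8 rows; each row is the pose to reach, as a shift and turn from the pose commanded when the call began; what a row does not reach only later rows make up. Full scale, the value 1, is 120 mm for a shift and 90 degrees for a turn. A row lasts 1/12 s, in which the tool goes at most 41.7 mm and 7.16 degrees, less where a joint would pass 70% of its speed; a pose out of reach is approached as far as the arm can. A call with a number of a shift or a turn outside -1 to 1 is refused whole. A call with a gripper value outside its range is refused whole. The fingers move at their own pace and stop on an object; "grip_force" is the grip in N (left out, the last holds). Time passes only in rows, so rows that repeat a pose let the fingers close. It gives the time, the measured TCP pose, the force, the opening and the grip force at its end, in the units of the state.
- manip.read_state(): the state, without advancing time (a new reading comes with each control period).
- manip.camera(name): name is "scene" or "top" or "wrist"; returns a dict with "frame" (400x640x3 uint8, red, green, blue), "vfov" (degrees; the focal length in pixels is half the picture's height over the tangent of half this angle, whatever the lens; pixels are square), "cx", "cy" (the principal point, pixels), "k1" (the pictures are not rectified: a ray, as slopes to the right and down, at radius r is drawn at 1 + k1 r^2 times it, then the intrinsics apply), "R" (3x3) and "t" (3): a world point X has camera coordinates R X + t; the wrist camera has in their place "hand_eye" (4x4, takes a point from camera to tool coordinates, whose origin is the TCP and whose axes are the flange's). Camera axes: x right, y down, z forward; pixel columns grow to the right and rows downward; lengths in mm; the calibration is good to about 2 mm. A picture is of the moment at which its call begins: read the wrist's pose just before it. There is no depth.
- manip.sign_off(): hands the job in; it is judged then, once.
The state is a dict: "clock": time; "joints": joint angles; "qd": joint speeds; "effort": joint torques, N m; "eef_pos": TCP position; "eef_rot": TCP orientation; "wrist_force": force on the tool from outside, world axes, zero at the start; "moment": the same for the moment, N m; "finger_gap": finger opening in mm; "finger_force": force on a finger pad.
Only numpy, scipy, OpenCV 4.12 (cv2) and the standard library are available. Lean on these libraries where they do the work, as an engineer would, in place of code of your own. Each camera call takes 0.05 s, during which the arm holds its last target. There are 200 camera calls.

## Task

Start the light-curing unit on the cast inside it, pressing with your fingertips: push the half-open amber hood down until the steel catch snaps and holds it shut, then press the black rocker over to its white-marked on side, then press the middle time key (two dots) fully down, and last the round green start button fully down. Do not press the other two time keys or the red stop button. Pick nothing up, and leave the cast and everything else on the bench where it stands.

Things in the scene. Friction and masses are not known exactly. Their poses are not given: they have to be found in the camera images.
- unit: white bench-top light-curing unit, fixed to the bench: 250 mm deep (x), 256 mm wide (y), 121 mm high with its see-through amber hood shut. Origin on the bench under the middle; +x points to its rear (hood hinge), +y to its left side as seen from the front, z up. The control panel runs along the front.
- panel_middle (a point): on the panel face, at the middle of the row of controls, at y 0 of the unit. Row from left to right, y in mm: black rocker +98, white time keys with one, two, three black dots +52, +17, -18, round green start button -57, round red stop button -98. The face rises 0.2 rad to the rear and the keys move square to it; a plumb press works.
- hood_pad (a point): middle of the ribbed black press pad (34 x 110 mm) on top of the hood's front edge; 117 mm in front of the hinge axis and 55 mm above it when the hood is shut (then 121 mm above the bench); it swings with the hood, on an arc about hood_hinge
- hood_hinge (a point): middle of the hood's hinge axis, which lies along the unit's y, at the unit's rear, 66 mm above the bench
- hood (a joint): opening angle of the hood in rad: 0 = down on its stop; starts 0.45 to 0.72. Springs with friction hold it half open; let go unlatched near the bottom it rises again. Pushing it down takes 2 to 6 N at the pad, some 3 N more where the catch is pushed aside in the last 12 mm; it snaps over 3 mm above the stop. Held by the catch it rests at 0.01 to 0.02.
- catch (a joint): deflection in rad of the bent spring-steel catch that stands in the middle in front of the hood (11 mm wide, tip 84 mm above the bench): 0 = upright; the hood's steel striker pushes it forward to about 0.12 as it passes, then it snaps back to about 0 over the striker
- rocker (a joint): tilt in rad of the black snap rocker switch (37 x 25 mm, pivot along the unit's y): 0 = off, the rear half (with a white bar) raised; 0.32 = on, rear half down. It snaps over beyond the middle (0.16) and stays; 2 to 5 N at the rear end
- rocker_on_end (a point): on top of the rear, white-marked half of the rocker, 12 mm behind its pivot: the spot to press; it goes down 4 mm
- key_two (a joint): travel in m of the middle time key (two dots): 0 = up, 0.004 = fully down; spring return, 4 N fully down
- key_two_top (a point): middle of the top face (19 x 23 mm) of the time key with two dots; the face leans with the panel
- start_button (a joint): travel in m of the round green start button: 0 = up, 0.005 = fully down; spring return, 5 N fully down
- start_button_top (a point): middle of the top face (27 mm across) of the green start button
- key_one (a joint): travel in m (0 to 0.004) of the time key with one dot, left of the middle one; not to be pressed
- key_three (a joint): travel in m (0 to 0.004) of the time key with three dots, right of the middle one; not to be pressed
- stop_button (a joint): travel in m (0 to 0.005) of the round red stop button at the right end of the row; not to be pressed
- cast: beige plaster cast of a jaw, 60 x 66 x 31 mm, standing loose on the unit's bright floor under the hood; origin under its centre; stays where it is
- articulator: red enamelled dental articulator with plaster casts, 172 x 104 x 124 mm, loose; origin under its centre; bystander
- liquid_bottle: white dropper bottle, 40 mm wide, 82 mm high, loose; origin under its centre; bystander
- bur_stand: small wooden block with burs standing in it, 24 x 62 x 48 mm, loose; origin under its centre; bystander
- tweezers: red tweezers, 111 mm long, lying flat, loose; bystander
- wax_knife: thin steel wax carver, 150 mm long, lying flat, loose; bystander
- glue: white glue bottle with a long nozzle, 36 mm wide, 110 mm high, loose; bystander
- wax_cup: small cup of amber wax, 45 mm wide, 36 mm high, loose; bystander
- teeth_carton: small blue carton, 41 x 56 x 63 mm, loose, behind the work; bystander

How it is judged:
By the outcome, as a careful person would: the job done as asked, in the order asked, and still so for the second after the job is handed in, with the robot touching nothing.
It also fails if it takes over 54 s, if anything falls off the work surface, if the arm or the gripper's body presses on something with over 40 N, if the wrist force passes 120 N, or if a joint passes its speed limit or range.

## Working session

There is one attempt and no reset: what is moved stays moved. The work goes in short steps, Python scripts to look and compute and a tool call to move; the robot and the scene stay as the last step left them, time stands still between calls to the robot, and variables do not carry over. Pictures are saved under pics/ and viewed, at most 11 in all, crops included, and the job is handed in when it is done.

Besides the shell and the picture viewer there is one more tool, called after "Request:" as a command line: name --pt "numbers of a row" for each row, then --argument value for the rest. jog_arm: Moves the arm, as the interface text tells. Its arguments: {"type":"object","properties":{"series":{"type":"array"},"grip_force":{"type":"number"}},"required":["series"]}

```bash
mkdir -p pics; ls
cat > h.py <<'E'
import numpy as np, cv2
from cell import manip
def und(c,u,v):
    f=200/np.tan(np.radians(c["vfov"])/2)
    d=np.array([(u-c["cx"])/f,(v-c["cy"])/f]); s=d.copy()
    for _ in range(30): s=d/(1+c["k1"]*(s@s))
    return s
def ray(c,u,v):
    s=und(c,u,v); R=np.array(c["R"]); t=np.array(c["t"])
    o=-R.T@t; d=R.T@np.array([s[0],s[1],1]); return o,d/np.linalg.norm(d)
def onz(c,u,v,z):
    o,d=ray(c,u,v); return o+d*(z-o[2])/d[2]
def tri(rs):
    A=np.zeros((3,3));b=np.zeros(3)
    for o,d in rs:
        P=np.eye(3)-np.outer(d,d);A+=P;b+=P@o
    x=np.linalg.solve(A,b); return x,[np.linalg.norm((np.eye(3)-np.outer(d,d))@(x-o)) for o,d in rs]
def proj(c,X):
    f=200/np.tan(np.radians(c["vfov"])/2)
    p=np.array(c["R"])@X+np.array(c["t"]); s=p[:2]/p[2]; s=s*(1+c["k1"]*(s@s)); return s*f+[c["cx"],c["cy"]]
E
python3 - <<'E'
from h import *
import pickle
print(manip.finger_overhang, manip.read_state())
C={}
for n in("scene","top"):
    c=manip.camera(n);C[n]=c
    cv2.imwrite(f"pics/{n}0.png",c["frame"][:,:,::-1])
    print(n,c["vfov"],c["k1"],-np.array(c["R"]).T@np.array(c["t"]))
pickle.dump(C,open("c0.pkl","wb"))
E
```

```text
pics
8.0 {'clock': 0.0, 'joints': array([ 1.28135231e+00,  3.00470719e-01,  1.52160545e+00,  3.75658629e-05,
        1.32071202e+00, -6.65977808e-02]), 'qd': array([-0.00024765,  0.00073341, -0.00024628, -0.00120436, -0.00027871,
        0.0001095 ]), 'effort': array([-3.65784181e-03, -5.31797254e+01, -3.52743888e+01,  7.06721703e-02,
        2.42871634e-02,  1.84582700e-05]), 'eef_pos': array([121.46960182, 536.14557605, 212.87623342]), 'eef_rot': array([-3.14040219e+00, -1.15866435e-04,  2.91873703e+00]), 'wrist_force': array([0.15292911, 0.796934  , 0.79552043]), 'moment': array([0.00315003, 0.04179871, 0.00761893]), 'finger_force': 0.0, 'finger_gap': 94.29167740458273}
scene 55.75058305441437 -0.0057406601698415565 [137.04876088 812.97908932 757.9031111 ]
top 48.77622230751279 -0.11379518636867525 [ 316.56236242 -150.71386038 1652.03048539]
```

View pics/scene0.png

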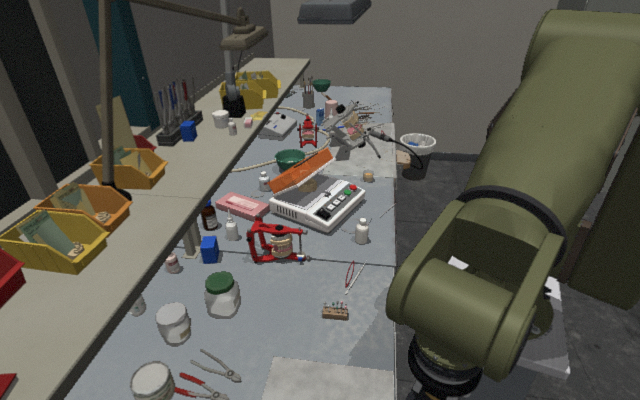

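View pics/top0.png

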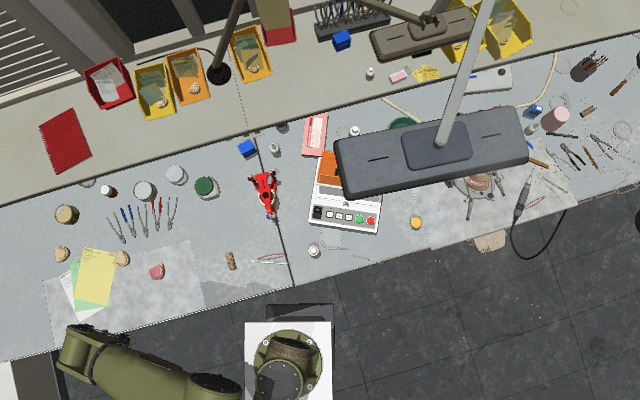

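The scene view shows the unit at about (318,200) with its orange hood half open and the panel towards the robot. The top view shows the panel at about (345,215), with a lamp covering the rear of the hood. I'll enlarge both.

Run:
```python
from h import *
import pickle
C=pickle.load(open("c0.pkl","rb"))
a=cv2.resize(C["scene"]["frame"][140:240,260:380],None,fx=5,fy=5,interpolation=cv2.INTER_CUBIC)
b=cv2.resize(C["top"]["frame"][140:240,295:395],None,fx=5,fy=5,interpolation=cv2.INTER_CUBIC)
cv2.imwrite("pics/z0.png",cv2.resize(np.hstack([a])[:,:,::-1],None,fx=1,fy=1))
cv2.imwrite("pics/z1.png",b[:,:,::-1])
c=C["top"]
for n,p in dict(rock=(318,212),green=(359,219),red=(371,221),lampL=(338,165)).items(): print(n,onz(c,*p,50))
hsv=cv2.cvtColor(c["frame"],cv2.COLOR_RGB2HSV)
```

```text
rock [ 548.02302358 -120.82441842   50.        ]
green [ 519.42849562 -270.30387615   50.        ]
red [ 511.24069721 -313.93261922   50.        ]
lampL [ 724.04017635 -198.25280098   50.        ]
```

View pics/z0.png

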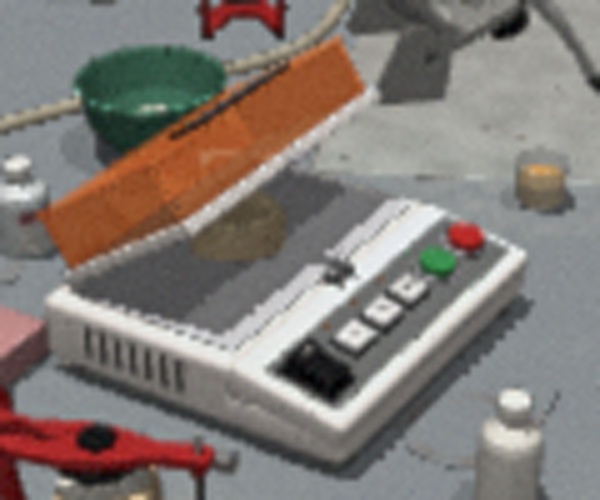

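View pics/z1.png

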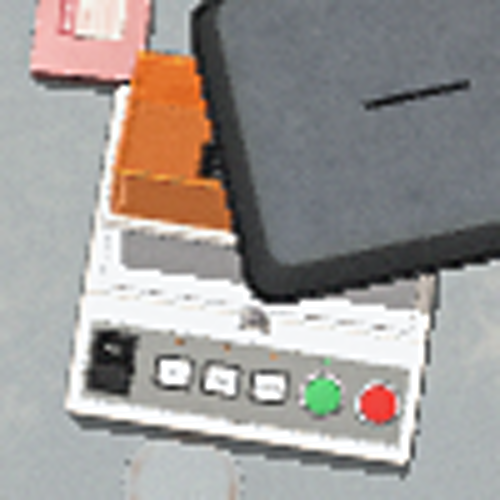

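The enlargements show the panel clearly in both views. In the scene crop, the pad is at crop (170–290, 65–135), green is at (437,262) and red at (466,236). I'll triangulate next.

```bash
cat > m.py <<'E'
from h import *
import pickle
C=pickle.load(open("c0.pkl","rb"))
S,T=C["scene"],C["top"]
def cen(c,box,kind):
    x0,y0,x1,y1=box; f=cv2.cvtColor(c["frame"],cv2.COLOR_RGB2HSV)[y0:y1,x0:x1].astype(int)
    H,s,v=f[...,0],f[...,1],f[...,2]
    m={'g':(H>45)&(H<85)&(s>100),'r':((H<8)|(H>172))&(s>110),'w':(s<40)&(v>170),'k':v<60}[kind].astype(np.uint8)
    n,l,st,ce=cv2.connectedComponentsWithStats(m); i=1+np.argmax(st[1:,4]); return ce[i]+[x0,y0],st[i,4]
s5=lambda a,b:(260+a/5,140+b/5); t5=lambda a,b:(295+a/5,140+b/5)
(gs,_),(gt,_)=cen(S,(340,185,355,197),'g'),cen(T,(352,212,366,226),'g')
(rs,_),(rt,_)=cen(S,(347,181,360,193),'r'),cen(T,(365,214,378,228),'r')
pts={'green':(gs,gt),'red':(rs,rt),
 'k1':(s5(356,334),t5(174,371)),'k2':(s5(383,309),t5(221,378)),'k3':(s5(409,286),t5(268,384)),
 'rock':(s5(318,366),t5(110,360)),'catch':(s5(338,270),t5(255,318)),
 'frontL':(s5(350,440),t5(70,405)),'frontR':(s5(524,255),t5(410,455)),
 'lamp':((299,18),(351,199))}
P={}
for n,(a,b) in pts.items():
    x,e=tri([ray(S,*a),ray(T,*b)]); P[n]=x; print(n,x.round(1),np.round(e,1),np.round(a,1),np.round(b,1))
ys=np.array([-57,-98,52,17,-18,98.]); X=np.array([P[k] for k in('green','red','k1','k2','k3','rock')])
A=np.c_[ys,np.ones(6)]; so,res,_,_=np.linalg.lstsq(A,X,rcond=None); print(so, np.linalg.norm(so[0]));print((X-A@so).round(1))
E
python3 m.py
```

```text
green [ 517.8 -270.2   59.6] [1.5 1.5] [347.1 192. ] [359.1 218.7]
red [ 510.6 -310.2   59.8] [1.5 1.5] [352.8 187. ] [370.1 220.5]
k1 [ 536.3 -164.4   57.1] [1.9 1.9] [331.2 206.8] [329.8 214.2]
k2 [ 530.3 -198.5   58.1] [2. 2.] [336.6 201.8] [339.2 215.6]
k3 [ 524.8 -232.8   58. ] [2.5 2.5] [341.8 197.2] [348.6 216.8]
rock [ 544.6 -118.    58.7] [2.3 2.3] [323.6 213.2] [317. 212.]
catch [ 573.5 -224.    64.8] [1.5 1.5] [327.6 194. ] [346.  203.6]
frontL [513.  -88.1  28.9] [5.2 5.2] [330. 228.] [309. 221.]
frontR [ 473.4 -336.6   36.3] [2.2 2.2] [364.8 191. ] [377. 231.]
lamp [ 557.4 -181.4  622.7] [68.1 68.1] [299  18] [351 199]
[[ 1.72162812e-01  9.78031201e-01 -9.25837988e-03]
 [ 5.27575317e+02 -2.14717393e+02  5.85224915e+01]] 0.9931116660815266
[[ 0.1  0.3  0.5]
 [-0.1  0.4  0.3]
 [-0.3 -0.6 -0.9]
 [-0.2 -0.5 -0.3]
 [ 0.3 -0.4 -0.7]
 [ 0.2  0.8  1. ]]
```

```bash
cat >> m.py <<'E'
print('---')
u=np.array([.985,-.173,0]);w=np.array([.173,.985,0]);O=so[1]
for q in [(230,100),(225,102),(235,98),(170,137),(290,65)]:
    o,d=ray(S,*s5(*q)); y0=55 if q[0]==170 else -55 if q[0]==290 else 0
    k=((O-o)@w+y0)/(d@w); p=o+k*d; z=p[2]
    th=np.arcsin((z-66)/129.3)-.4395; hx=(p-O)@u+129.3*np.cos(th+.4395)
    print(q,p.round(1),'xrel',((p-O)@u).round(1),'th',th.round(3),'hinge xrel',hx.round(1))
for z in (400,500,600,700,800,900): print(z,[ (onz(T,*c,z).round(0)[:2],proj(S,onz(T,*c,z)).round(0)) for c in ((348,199),(528,161),(335,143))])
E
python3 m.py|sed '1,/---/d'
```

```text
(230, 100) [ 657.2 -237.5  175.1] xrel 131.6 th 0.565 hinge xrel 201.0
(225, 102) [ 661.5 -238.2  172.4] xrel 135.9 th 0.528 hinge xrel 209.3
(235, 98) [ 652.9 -236.7  177.8] xrel 127.3 th 0.604 hinge xrel 192.3
(170, 137) [ 677.4 -185.2  168. ] xrel 142.5 th 0.469 hinge xrel 222.0
(290, 65) [ 634.7 -289.4  182.5] xrel 118.4 th 0.682 hinge xrel 174.5
400 [(array([ 534., -214.]), array([337., 102.])), (array([ 638., -756.]), array([361.,  60.])), (array([ 702., -181.]), array([282.,  99.]))]
500 [(array([ 516., -209.]), array([343.,  68.])), (array([ 613., -708.]), array([365.,  37.])), (array([ 671., -178.]), array([289.,  66.]))]
600 [(array([ 499., -204.]), array([349.,  30.])), (array([ 587., -659.]), array([368.,  10.])), (array([ 641., -176.]), array([296.,  29.]))]
700 [(array([ 482., -199.]), array([356., -13.])), (array([ 561., -611.]), array([373., -21.])), (array([ 610., -173.]), array([304., -13.]))]
800 [(array([ 464., -194.]), array([364., -62.])), (array([ 536., -563.]), array([378., -57.])), (array([ 579., -171.]), array([314., -61.]))]
900 [(array([ 447., -189.]), array([ 373., -119.])), (array([ 510., -514.]), array([ 384., -100.])), (array([ 548., -169.]), array([ 325., -116.]))]
```

Request:
jog_arm --pt "0.17 -0.24 0 0 0 0 1" --pt "0.34 -0.48 0 0 0 0 1" --pt "0.5 -0.72 0 0 0 0 1" --pt "0.67 -0.96 0 0 0 0 1" --grip_force 10

```text
clock: 0.43
eef_pos: [202.2, 419.7, 213.0]
eef_rot: [-3.141, -0.0, 2.919]
wrist_force: [0.6, 1.3, -0.2]
finger_gap: 70.6
finger_force: 0.0
```

Request:
jog_arm --pt "0.17 -0.24 0 0 0 0 1" --pt "0.34 -0.48 0 0 0 0 1" --pt "0.5 -0.72 0 0 0 0 1" --pt "0.67 -0.96 0 0 0 0 1"

```text
clock: 0.77
eef_pos: [282.7, 304.4, 213.3]
eef_rot: [-3.141, -0.0, 2.919]
wrist_force: [1.6, 0.3, -0.5]
finger_gap: 44.2
finger_force: 0.0
```

Request:
jog_arm --pt "0.17 -0.24 0 0 0 0 1" --pt "0.34 -0.48 0 0 0 0 1" --pt "0.5 -0.72 0 0 0 0 1" --pt "0.67 -0.96 0 0 0 0 1"

```text
clock: 1.1
eef_pos: [363.2, 189.2, 213.4]
eef_rot: [-3.142, -0.0, 2.919]
wrist_force: [0.1, 0.8, 0.6]
finger_gap: 17.7
finger_force: 0.0
```

Request:
jog_arm --pt "0.17 -0.24 0 0 0 0 1" --pt "0.34 -0.48 0 0 0 0 1" --pt "0.5 -0.72 0 0 0 0 1" --pt "0.67 -0.96 0 0 0 0 1"

```text
clock: 1.43
eef_pos: [443.6, 73.9, 213.4]
eef_rot: [3.142, -0.0, 2.919]
wrist_force: [1.3, 1.3, 0.5]
finger_gap: 0.4
finger_force: 0.0
```

Request:
jog_arm --pt "0.2 -0.27 0 0 0 0 1" --pt "0.4 -0.54 0 0 0 0 1" --pt "0.5 -0.8 0 0 0 0 1" --pt "0.6 -1.0 0 0 0 0 1"

```text
clock: 1.77
eef_pos: [515.6, -46.8, 212.9]
eef_rot: [-3.141, -0.001, 2.918]
wrist_force: [0.8, 0.6, -0.4]
finger_gap: 0.5
finger_force: 0.0
```

Request:
jog_arm --pt "0.1 -0.27 0 0 0 0 1" --pt "0.2 -0.54 0 0 0 0 1" --pt "0.25 -0.8 0 0 0 0 1" --pt "0.3 -1.0 0 0 0 0 1" --pt "0.3 -1.0 0 0 0 0 1"

```text
clock: 2.18
eef_pos: [551.2, -168.2, 212.6]
eef_rot: [-3.141, -0.001, 2.916]
wrist_force: [0.8, 0.0, -0.3]
finger_gap: 0.6
finger_force: 0.0
```

Run:
```python
from h import *
import pickle
s=manip.read_state();w=manip.camera("wrist");c=manip.camera("scene")
pickle.dump((s,w,c),open("c1.pkl","wb"))
print(s["joints"],s["eef_pos"],w["hand_eye"],w["vfov"])
cv2.imwrite("pics/m1.png",np.vstack([w["frame"][:300],c["frame"][:300]])[:,:,::-1])
```

```text
[-3.59365772e-01  3.59938125e-01  1.44362844e+00 -6.07317688e-04
  1.33897211e+00 -1.70395985e+00] [ 551.23439436 -168.15543266  212.55828545] [[-1.24806879e-03 -9.70444528e-01 -2.41321072e-01  6.95903144e+01]
 [ 9.99997720e-01 -7.92998600e-04 -1.98285539e-03  8.97187882e-01]
 [ 1.73288389e-03 -2.41322997e-01  9.70443305e-01 -1.70699395e+02]
 [ 0.00000000e+00  0.00000000e+00  0.00000000e+00  1.00000000e+00]] 58.57616585320505
```

View pics/m1.png

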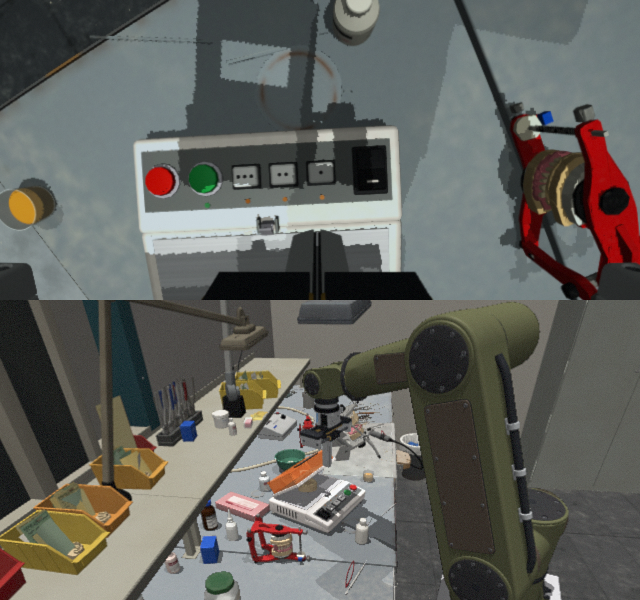

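The wrist view shows red (160,181), green (204,179), key two (283,176) and the rocker (371,170). The arm is clear of the lamp. Next I'll refine the panel position with the wrist rays.

```bash
cat > w.py <<'E'
from h import *
from scipy.spatial.transform import Rotation as Ro
def wcam(s,w):
    M=np.eye(4);M[:3,:3]=Ro.from_euler('xyz',s["eef_rot"]).as_matrix();M[:3,3]=s["eef_pos"]
    E=np.linalg.inv(M@np.array(w["hand_eye"])); w=dict(w); w["R"]=E[:3,:3];w["t"]=E[:3,3]; return w
E
python3 - <<'E'
from w import *
import pickle
s,w,c=pickle.load(open("c1.pkl","rb")); W=wcam(s,w)
C=pickle.load(open("c0.pkl","rb")); T=C["top"];S=C["scene"]
Q=dict(green=((204,179),(359.1,218.7),(347.1,192)),red=((160,181),(370.1,220.5),(352.8,187)),k1=((320,173),(329.8,214.2),(331.2,206.8)),k2=((283,176),(339.2,215.6),(336.6,201.8)),k3=((246,177),(348.6,216.8),(341.8,197.2)),rock=((371,170),(317,212),(323.6,213.2)),catch=((267,224),(346,203.6),(327.6,194)))
for n,(a,b,d) in Q.items():
    print(n,'z58',onz(W,*a,58).round(1)[:2],'tri',*[np.round(q,1) for q in tri([ray(W,*a),ray(T,*b),ray(S,*d)])])
E
```

```text
green z58 [ 518.5 -268.1] tri [ 518.  -269.3   59.3] [1.6 1.5 1.9]
red z58 [ 510.9 -309.2] tri [ 510.6 -309.5   59.5] [1.  1.4 1.7]
k1 z58 [ 537.4 -161.7] tri [ 536.5 -163.2   58. ] [1.7 1.7 2.6]
k2 z58 [ 532.4 -195.7] tri [ 530.8 -197.2   58.7] [2.2 1.5 2.9]
k3 z58 [ 525.6 -229.3] tri [ 524.9 -231.2   58.5] [2.1 2.4 3. ]
rock z58 [ 545.2 -115.3] tri [ 544.5 -116.8   59.8] [1.4 2.3 2.7]
catch z58 [ 574.  -222.1] tri [ 572.8 -222.4   65.3] [2.  2.3 1.5]
```

Request:
jog_arm --pt "0.2 -0.12 0.04 0 0 0 1" --pt "0.4 -0.25 0.05 0 0 0 1" --pt "0.6 -0.37 0.05 0 0 0 1" --pt "0.8 -0.5 0.05 0 0 0 1" --pt "0.93 -0.57 0.05 0 0 0 1" --pt "0.93 -0.57 0.05 0 0 0 1"

```text
clock: 2.78
eef_pos: [664.2, -232.6, 218.0]
eef_rot: [3.141, -0.001, 2.919]
wrist_force: [0.0, -0.6, -0.2]
finger_gap: 0.4
finger_force: 0.0
```

Run:
```python
from h import *
import pickle
c=manip.camera("scene")
pickle.dump(c,open("c2.pkl","wb"))
cv2.imwrite("pics/m2.png",cv2.resize(c["frame"][80:230,250:400],None,fx=4,fy=4,interpolation=cv2.INTER_CUBIC)[:,:,::-1])
```

```text
(no output)
```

View pics/m2.png

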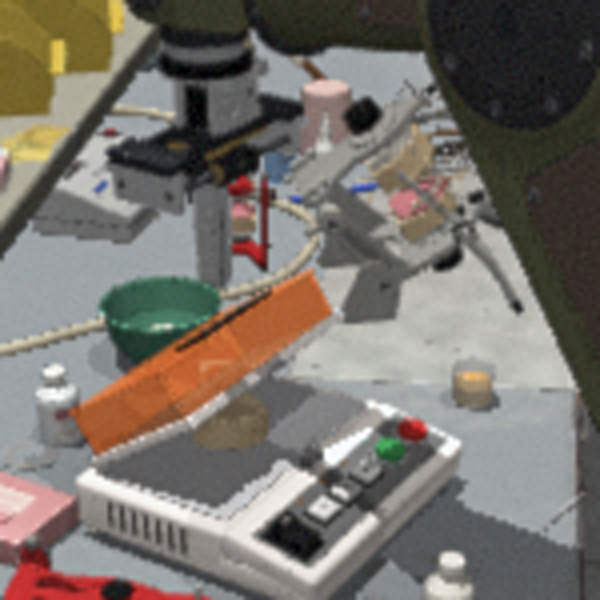

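The fingertips (crop 215,285) are straight above the pad (crop 225,320). Next I'll descend to contact.

Request:
jog_arm --pt "0 0 -0.1 0 0 0 1" --pt "0 0 -0.2 0 0 0 1" --pt "0 0 -0.23 0 0 0 1" --pt "0 0 -0.25 0 0 0 1" --pt "0 0 -0.27 0 0 0 1" --pt "0 0 -0.28 0 0 0 1"

```text
clock: 3.33
eef_pos: [662.8, -232.7, 186.5]
eef_rot: [-3.141, 0.001, 2.919]
wrist_force: [-0.1, 0.7, 4.0]
finger_gap: 0.3
finger_force: 1.8
```

Request:
jog_arm --pt "-0.065 0.01 -0.045 0 0 0 1" --pt "-0.13 0.02 -0.09 0 0 0 1" --pt "-0.19 0.03 -0.145 0 0 0 1" --pt "-0.245 0.04 -0.2 0 0 0 1" --pt "-0.295 0.05 -0.265 0 0 0 1" --pt "-0.345 0.06 -0.33 0 0 0 1" --pt "-0.345 0.06 -0.33 0 0 0 1"

```text
clock: 3.92
eef_pos: [620.5, -225.5, 145.4]
eef_rot: [3.142, -0.001, 2.919]
wrist_force: [0.7, -1.4, 1.8]
finger_gap: 0.5
finger_force: 0.9
```

Request:
jog_arm --pt "-0.03 0.005 -0.045 0 0 0 1" --pt "-0.05 0.01 -0.08 0 0 0 1" --pt "-0.065 0.01 -0.11 0 0 0 1" --pt "-0.075 0.01 -0.13 0 0 0 1" --pt "-0.075 0.01 -0.145 0 0 0 1" --pt "-0.075 0.01 -0.15 0 0 0 1"

```text
clock: 4.42
eef_pos: [612.0, -224.2, 129.1]
eef_rot: [3.141, -0.001, 2.919]
wrist_force: [-8.2, 3.6, 16.2]
finger_gap: 0.1
finger_force: 8.1
```

Request:
jog_arm --pt "0 0 -0.01 0 0 0 1" --pt "0 0 -0.02 0 0 0 1" --pt "0 0 -0.02 0 0 0 1"

```text
clock: 4.67
eef_pos: [612.2, -224.2, 128.9]
eef_rot: [-3.141, 0.0, 2.919]
wrist_force: [-14.6, 6.1, 28.1]
finger_gap: 0.7
finger_force: 14.4
```

Request:
jog_arm --pt "0 0 0.06 0 0 0 1" --pt "0 0 0.2 0 0 0 1" --pt "0 0 0.4 0 0 0 1" --pt "0 0 0.6 0 0 0 1" --pt "0 0 0.6 0 0 0 1"

```text
clock: 5.08
eef_pos: [613.3, -224.9, 202.4]
eef_rot: [-3.14, 0.005, 2.919]
wrist_force: [0.3, 0.2, 0.3]
finger_gap: 0.6
finger_force: 0.0
```

Run:
```python
from w import *
import pickle
s=manip.read_state();w=manip.camera("wrist");c=manip.camera("scene")
pickle.dump((s,w,c),open("c3.pkl","wb"))
a=cv2.resize(c["frame"][140:240,260:380],None,fx=5,fy=5,interpolation=cv2.INTER_CUBIC)
cv2.imwrite("pics/m3.png",a[:,:,::-1])
C=pickle.load(open("c0.pkl","rb"))
O=np.array([528,-213.3,0]);u=np.array([.985,-.173,0])
print((proj(C["scene"],O+84*u+[0,0,121])-[260,140])*5)
```

```text
[287.66786827 187.20394183]
```

View pics/m3.png

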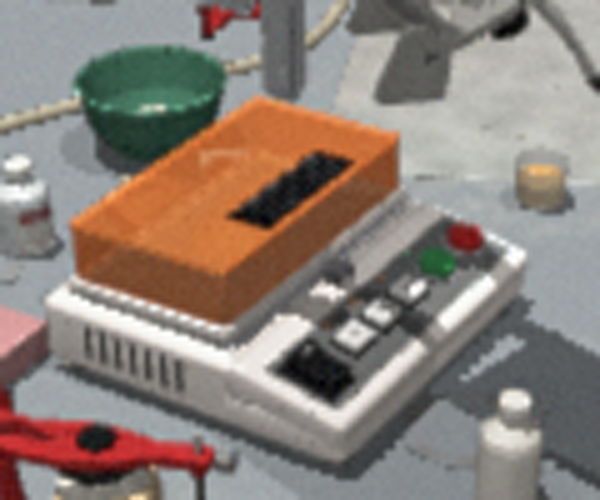

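The hood is shut and stays down, with the pad at crop (292,188) against a predicted (288,187). The next move is to the rocker.

Request:
jog_arm --pt "-0.12 0.22 0 0 0 0 1" --pt "-0.24 0.44 0 0 0 0 1" --pt "-0.36 0.66 0 0 0 0 1" --pt "-0.49 0.887 0 0 0 0 1" --pt "-0.49 0.887 -0.1 0 0 0 1" --pt "-0.49 0.887 -0.4 0 0 0 1" --pt "-0.49 0.887 -0.7 0 0 0 1" --pt "-0.49 0.887 -0.98 0 0 0 1"

```text
clock: 5.85
eef_pos: [552.4, -117.5, 77.4]
eef_rot: [-3.142, -0.002, 2.919]
wrist_force: [6.8, -1.1, 3.9]
finger_gap: 0.8
finger_force: 1.8
```

Request:
jog_arm --pt "0 0 0 0 0 0 1" --pt "0 0 -0.03 0 0 0 1" --pt "0 0 -0.06 0 0 0 1" --pt "0 0 -0.08 0 0 0 1" --pt "0 0 -0.08 0 0 0 1"

```text
clock: 6.27
eef_pos: [553.2, -117.9, 73.7]
eef_rot: [-3.141, -0.0, 2.919]
wrist_force: [-20.7, 5.3, 46.5]
finger_gap: 0.7
finger_force: 23.6
```

Request:
jog_arm --pt "0 0 0.05 0 0 0 1" --pt "0 0 0.2 0 0 0 1" --pt "0 0 0.5 0 0 0 1" --pt "-0.2 0 0.9 0 0 0 1" --pt "-0.2 0 0.9 0 0 0 1"

```text
clock: 6.68
eef_pos: [529.3, -118.2, 182.5]
eef_rot: [-3.141, 0.004, 2.919]
wrist_force: [0.6, 0.0, 1.9]
finger_gap: 1.0
finger_force: 0.0
```

Run:
```python
from w import *
import pickle
s=manip.read_state();w=manip.camera("wrist");c=manip.camera("scene")
s3,w3,c3=pickle.load(open("c3.pkl","rb"))
pickle.dump((s,w,c),open("c4.pkl","wb"))
W=wcam(s,w);p=proj(W,np.array([545,-116.8,60]));print(p,s["eef_pos"])
z=lambda i,k:cv2.resize(i,None,fx=k,fy=k,interpolation=cv2.INTER_CUBIC)
x,y=[int(v) for v in np.clip(p,[60,50],[580,350])]
C0=pickle.load(open("c0.pkl","rb"))["scene"]
a=np.hstack([z(i["frame"][200:230,300:340],7) for i in(C0,c)])
b=z(w["frame"][y-50:y+50,x-60:x+60],4)
H=np.zeros((a.shape[0]+b.shape[0],max(a.shape[1],b.shape[1]),3),np.uint8);H[:a.shape[0],:a.shape[1]]=a;H[a.shape[0]:,:b.shape[1]]=b[:,:H.shape[1]]
cv2.imwrite("pics/m4.png",np.ascontiguousarray(H[:590,:,::-1]))
```

```text
[322.097015   213.19304838] [ 529.27616221 -118.17803259  182.53009364]
```

View pics/m4.png

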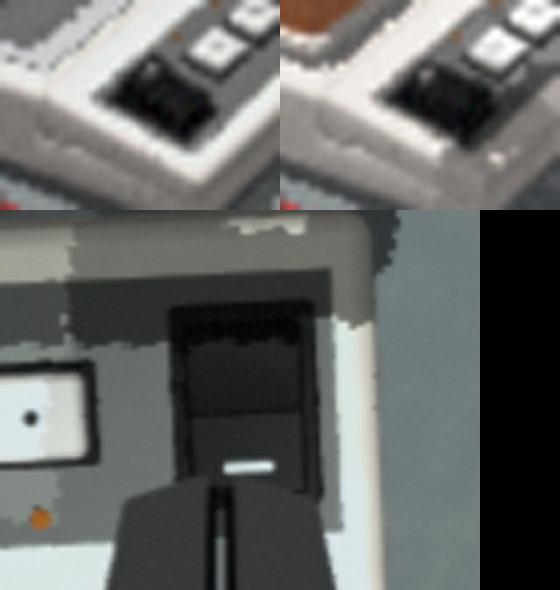

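Run:
```python
from w import *
import pickle
z=lambda i,k:cv2.resize(i,None,fx=k,fy=k,interpolation=cv2.INTER_CUBIC)
out=[]
for f in("c1","c3","c4"):
    s,w,c=pickle.load(open(f+".pkl","rb"));W=wcam(s,w)
    O=np.array([545,-116.8,60]);u=np.array([.985,-.173,0]);v=np.array([.173,.985,0])
    q=np.float32([proj(W,O+a*u+b*v+[0,0,.2*a]) for a,b in((-30,25),(-30,-25),(30,-25),(30,25))])
    print(f,q.round(0).tolist(),W["R"].T@-W["t"])
    M=cv2.getPerspectiveTransform(q,np.float32([[250,300],[0,300],[0,0],[250,0]]))
    g=cv2.warpPerspective(w["frame"],M,(250,300),flags=cv2.INTER_CUBIC).astype(float)
    g=np.clip(255*(g/255)**.5,0,255).astype(np.uint8)
    g=cv2.rotate(g,cv2.ROTATE_180); g=cv2.flip(g,1) if 0 else g
    out.append(g)
cv2.imwrite("pics/m5.png",np.ascontiguousarray(np.hstack(out)[:,:,::-1]))
```

```text
c1 [[395.0, 136.0], [341.0, 138.0], [344.0, 205.0], [398.0, 202.0]] [ 483.80248123 -151.64529839  383.32787548]
c3 [[452.0, 48.0], [393.0, 51.0], [396.0, 124.0], [455.0, 121.0]] [ 544.83140974 -208.25239288  372.7515037 ]
c4 [[350.0, 176.0], [291.0, 179.0], [295.0, 250.0], [353.0, 247.0]] [ 461.00155191 -101.72849186  352.97026837]
```

View pics/m5.png

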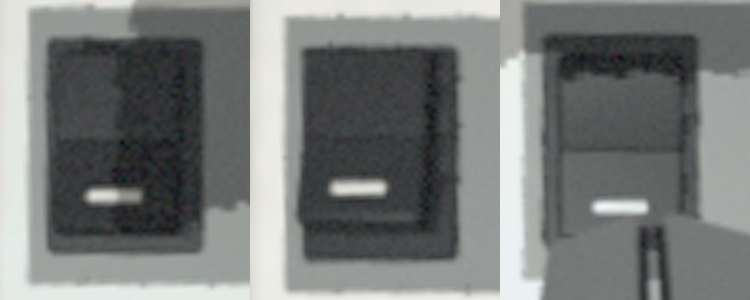

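The rocker is over: the gap now shows at the front end, and the white bar has dropped from 195 to 207 in the rectified crop. Now I'll turn the fingers for the keys.

Request:
jog_arm --pt "0 -0.1 0 0 0 -0.075 1" --pt "0 -0.2 0 0 0 -0.15 1" --pt "0 -0.3 0 0 0 -0.225 1" --pt "0 -0.4 0 0 0 -0.3 1" --pt "0 -0.5 0 0 0 -0.375 1" --pt "0 -0.55 0 0 0 -0.45 1" --pt "0 -0.6 0 0 0 -0.525 1" --pt "0 -0.645 0 0 0 -0.6 1"

```text
clock: 7.45
eef_pos: [529.0, -195.5, 175.9]
eef_rot: [-3.139, -0.003, 1.97]
wrist_force: [-0.4, 0.3, 0.1]
finger_gap: 0.5
finger_force: 0.0
```

Request:
jog_arm --pt "0 0 0 0 0 -0.075 1" --pt "0 0 0 0 0 -0.15 1" --pt "0 0 0 0 0 -0.225 1" --pt "0 0 0 0 0 -0.3 1" --pt "0 0 0 0 0 -0.369 1" --pt "0 0 0 0 0 -0.369 1"

```text
clock: 7.95
eef_pos: [529.0, -195.1, 176.2]
eef_rot: [-3.138, -0.001, 1.391]
wrist_force: [-0.3, 0.1, -0.1]
finger_gap: 0.1
finger_force: 0.0
```

Request:
jog_arm --pt "0 0 -0.15 -0.011 -0.06 0 1" --pt "0 0 -0.35 -0.022 -0.125 0 1" --pt "-0.02 0 -0.5 -0.022 -0.125 0 1" --pt "-0.03 0 -0.65 -0.022 -0.125 0 1" --pt "-0.03 0 -0.75 -0.022 -0.125 0 1" --pt "-0.03 0 -0.75 -0.022 -0.125 0 1"

```text
clock: 8.45
eef_pos: [524.2, -194.6, 84.7]
eef_rot: [2.948, -0.001, 1.4]
wrist_force: [0.5, -0.1, -0.3]
finger_gap: 0.4
finger_force: 0.0
```

```bash
cat > k.py <<'E'
from w import *
s=manip.read_state();R=Ro.from_euler('xyz',s["eef_rot"]).as_matrix()
u=np.array([.985,-.173,0]);v=np.array([.173,.985,0]);n=np.array([-.196,.034,.98])
print("pos",s["eef_pos"].round(1),"toolz",R[:,2].round(3),"tooly",R[:,1].round(3),"want",-n,u, "F",s["wrist_force"].round(1))
for nm,y,z in(("key2",17,58.5),("start",-57,59.3)):
    P=np.array([528,-213.3,z])+y*v; tip=s["eef_pos"]+8*R[:,2]; d=P-tip
    print(nm,"along u,v,n:",(d@u/1).round(1),(d@v).round(1),(d@n).round(1),"shift to hover8",((d+8*n)/120).round(3))
E
python3 k.py
```

```text
pos [ 524.2 -194.6   84.7] toolz [ 0.19  -0.032 -0.981] tooly [ 0.967 -0.167  0.192] want [ 0.196 -0.034 -0.98 ] [ 0.985 -0.173  0.   ] F [ 0.5 -0.1 -0.3]
key2 along u,v,n: 5.5 -0.8 -19.1 shift to hover8 [ 0.031 -0.012 -0.088]
start along u,v,n: 5.5 -74.8 -18.3 shift to hover8 [-0.076 -0.619 -0.081]
```

Request:
jog_arm --pt "0.02 -0.01 -0.05 0 0 0 1" --pt "0.03 -0.012 -0.09 0 0 0 1" --pt "0.037 -0.013 -0.12 0 0 0 1" --pt "0.042 -0.014 -0.145 0 0 0 1" --pt "0.042 -0.014 -0.145 0 0 0 1"

```text
clock: 8.87
eef_pos: [531.0, -197.0, 70.8]
eef_rot: [2.943, -0.0, 1.397]
wrist_force: [-0.6, -0.7, 0.4]
finger_gap: 0.9
finger_force: 0.0
```

```bash
python3 k.py | head -2
```

```text
pos [ 531.  -197.    70.8] toolz [ 0.195 -0.034 -0.98 ] tooly [ 0.966 -0.169  0.198] want [ 0.196 -0.034 -0.98 ] [ 0.985 -0.173  0.   ] F [-0.6 -0.7  0.4]
key2 along u,v,n: -1.7 0.4 -4.0 shift to hover8 [-0.026  0.008  0.029]
```

Request:
jog_arm --pt "-0.018 0.004 0 0 0 0 1" --pt "-0.016 0.004 -0.016 0 0 0 1" --pt "-0.013 0.003 -0.032 0 0 0 1" --pt "-0.011 0.003 -0.042 0 0 0 1" --pt "-0.011 0.003 -0.042 0 0 0 1"

```text
clock: 9.28
eef_pos: [529.7, -196.7, 66.2]
eef_rot: [2.942, 0.0, 1.397]
wrist_force: [-1.0, 0.0, 3.5]
finger_gap: 0.5
finger_force: 1.6
```

Request:
jog_arm --pt "0.001 0 -0.008 0 0 0 1" --pt "0.003 0 -0.016 0 0 0 1" --pt "0.004 0 -0.024 0 0 0 1" --pt "0.004 0 -0.024 0 0 0 1"

```text
clock: 9.62
eef_pos: [530.1, -196.8, 64.9]
eef_rot: [2.942, 0.0, 1.397]
wrist_force: [-14.0, 4.0, 23.8]
finger_gap: 0.1
finger_force: 13.5
```

Request:
jog_arm --pt "-0.01 0 0.06 0 0 0 1" --pt "-0.03 0.005 0.16 0 0 0 1" --pt "-0.05 0.008 0.25 0 0 0 1" --pt "-0.08 -0.2 0.25 0 0 0 1" --pt "-0.11 -0.4 0.25 0 0 0 1" --pt "-0.157 -0.6 0.25 0 0 0 1" --pt "-0.157 -0.6 0.25 0 0 0 1"

```text
clock: 10.2
eef_pos: [510.6, -271.9, 94.2]
eef_rot: [2.941, 0.001, 1.394]
wrist_force: [0.7, 0.4, 0.6]
finger_gap: 1.0
finger_force: 0.0
```

```bash
python3 k.py
python3 - <<'E'
from w import *
import pickle
s=manip.read_state();w=manip.camera("wrist")
pickle.dump((s,w,0),open("c5.pkl","wb"))
cv2.imwrite("pics/m6.png",np.ascontiguousarray(w["frame"][:,:,::-1]))
E
```

```text
pos [ 510.6 -271.9   94.2] toolz [ 0.196 -0.036 -0.98 ] tooly [ 0.965 -0.172  0.199] want [ 0.196 -0.034 -0.98 ] [ 0.985 -0.173  0.   ] F [0.7 0.4 0.6]
key2 along u,v,n: 5.4 77.7 -28.4 shift to hover8 [ 0.144  0.632 -0.166]
start along u,v,n: 5.4 3.7 -27.6 shift to hover8 [ 0.037  0.025 -0.16 ]
```

View pics/m6.png

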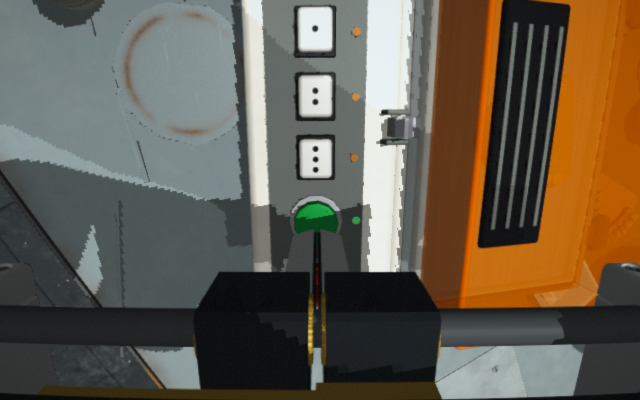

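The wrist view shows the fingertips in line with the key column (x≈317) and over the green button (316,215). The catch and the shut hood look right. Now I'll press start.

Request:
jog_arm --pt "0.01 0.025 -0.04 0 0 0 1" --pt "0.03 0.025 -0.12 0 0 0 1" --pt "0.037 0.025 -0.17 0 0 0 1" --pt "0.043 0.024 -0.2 0 0 0 1" --pt "0.047 0.023 -0.22 0 0 0 1" --pt "0.047 0.023 -0.22 0 0 0 1"

```text
clock: 10.75
eef_pos: [517.0, -265.1, 66.5]
eef_rot: [2.943, -0.001, 1.397]
wrist_force: [-3.2, 3.1, 5.4]
finger_gap: 0.8
finger_force: 2.3
```

Request:
jog_arm --pt "0.001 0 -0.008 0 0 0 1" --pt "0.003 0 -0.016 0 0 0 1" --pt "0.004 0 -0.024 0 0 0 1" --pt "0.004 0 -0.024 0 0 0 1"

```text
clock: 11.08
eef_pos: [517.3, -265.4, 65.8]
eef_rot: [2.943, -0.0, 1.398]
wrist_force: [-17.2, 9.2, 28.2]
finger_gap: 0.4
finger_force: 15.6
```

Hard stop reached, but about 4 mm off centre. I'll press it once more on centre to be sure.

Request:
jog_arm --pt "-0.01 0 0.06 0 0 0 1" --pt "-0.02 -0.02 0.1 0 0 0 1" --pt "-0.022 -0.033 0.1 0 0 0 1" --pt "-0.018 -0.033 0.06 0 0 0 1" --pt "-0.01 -0.033 0.03 0 0 0 1" --pt "-0.01 -0.033 0.024 0 0 0 1" --pt "-0.01 -0.033 0.024 0 0 0 1"

```text
clock: 11.67
eef_pos: [516.3, -270.2, 66.5]
eef_rot: [2.942, 0.0, 1.397]
wrist_force: [-1.0, -2.6, 4.1]
finger_gap: 0.4
finger_force: 2.4
```

Request:
jog_arm --pt "0.001 0 -0.008 0 0 0 1" --pt "0.003 0 -0.016 0 0 0 1" --pt "0.004 0 -0.024 0 0 0 1" --pt "0.004 0 -0.024 0 0 0 1"

```text
clock: 12.0
eef_pos: [516.7, -270.3, 65.7]
eef_rot: [2.942, 0.001, 1.397]
wrist_force: [-18.3, 4.0, 30.3]
finger_gap: 0.5
finger_force: 17.0
```

Request:
jog_arm --pt "-0.01 0 0.06 0 0 0 1" --pt "-0.05 0 0.25 0 0 0 1" --pt "-0.1 0 0.5 0 0 0 1" --pt "-0.15 0 0.75 0 0 0 1" --pt "-0.2 0 1.0 0 0 0 1" --pt "-0.2 0 1.0 0 0 0 1"

```text
clock: 12.5
eef_pos: [493.6, -270.8, 189.2]
eef_rot: [2.936, 0.003, 1.396]
wrist_force: [0.6, -0.3, 1.7]
finger_gap: 0.6
finger_force: 0.0
```

Run:
```python
from h import *
c=manip.camera("scene")
a=cv2.resize(c["frame"][120:280,220:400],None,fx=4,fy=3.7,interpolation=cv2.INTER_CUBIC)
cv2.imwrite("pics/m7.png",np.ascontiguousarray(a[:,:,::-1]))
```

```text
(no output)
```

View pics/m7.png

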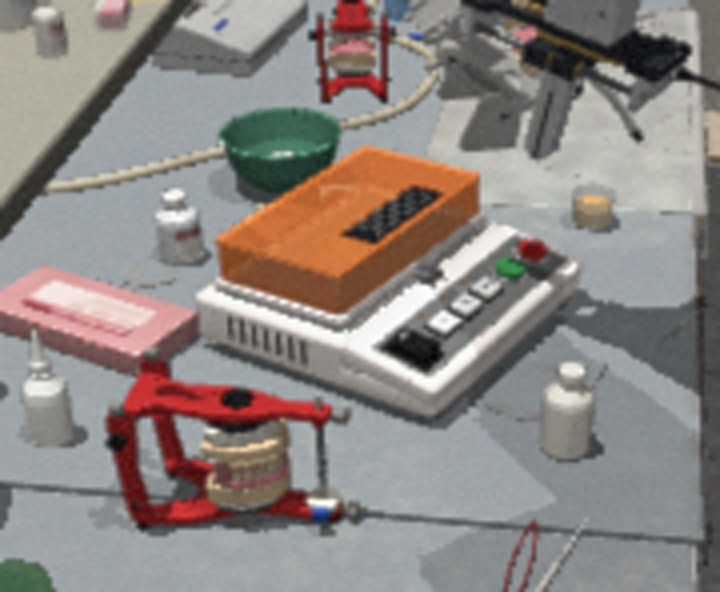

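The last picture shows the hood shut (pad at 390,212), every bystander standing where it was, and the arm clear. The centred press stopped at the same depth as the first.

```bash
python3 -c "
from cell import manip
print(manip.sign_off())"
```

```text
the job is handed in; nothing more can be done
None
```

Job handed in at about 12.5 s. In the order asked, I latched the hood, switched the rocker on, pressed time key two to its stop, then pressed start to its stop. I pressed start twice, because the first press was about 4 mm off centre. The camera views showed the hood shut, the rocker over and the bystanders unmoved, but the key and start presses were judged from force and depth. Fingertip force peaked at about 47 N, on the rocker.

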